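# Set up the laptop at the stockroom table

### The arm

A 6-joint arm with a two-finger parallel gripper is mounted at the origin on the work surface. World frame = base frame: x ahead of the robot, y to its left, z up, the work surface at z = 0. Lengths are in m, angles in degrees, forces in N, time in s.
With the tool pointing down it reaches from about 0.3 to 0.75 m from the base axis. Payload 8.5 kg.
Tool frame: the origin (TCP) lies at the very end of the fingers, on their centre line; the grasp point (between the pads) lies 19 mm behind it; z points along the fingers, y is the line along which they close (so a half turn about z gives the same grasp; the last joint's range is limited). The gripper opens to 85 mm and grips with 20 to 120 N. Pads are 22 mm wide; open, the fingers measure 114 mm over their backs; the gripper's body (76 mm by 85 mm) begins 54 mm behind the grasp point. The pads swing forward as they close: fully open they stand 13 mm farther back than shut.
Start: joints at [-87.852, 21.807, 74.336, -0, 83.858, -12.336], TCP at [0.138, -0.533, 0.231] pointing down, gripper open.
Joint ranges: [-178.18, 178.18], [-50.72, 133.34], [12.68, 142.11], [-81.47, 261.47], [9.98, 163.14], [-165.26, 165.26]. Speed limits (degrees/s): [136.94, 136.94, 180, 180, 180, 180].

### API

Orientations are given as a 3x3 rotation matrix whose columns are the frame's x, y, z axes.
In Python, from rig import env gives the robot as it stands.
- The arm moves only by the tool move_arm, never from a script. Its argument "plan" is a list of rows, each a list of 7 numbers: the turn, a rotation vector about the tool's x, y, z in degrees, then the shift along the tool's x, y, z in cm, then the gripper command: -1 is shut, 1 is fully open, values between are in proportion. In form: [[ax, ay, az, tx, ty, tz, jaw], ...]. A call has 1 to 5 rows; each row is the pose to reach, as a shift and turn from the pose commanded when the call began, along the tool's axes at that moment; what a row does not reach only later rows make up. A row lasts 1/10 s, in which the tool goes at most 50 mm and 8.59 degrees, less where a joint would pass 70% of its speed; a pose out of reach is approached as far as the arm can. A call with a gripper value outside its range is refused whole. The fingers move at their own pace and stop on an object; "squeeze" is the grip in N (left out, the last holds). Time passes only in rows, so rows that repeat a pose let the fingers close. It gives the time, the measured TCP pose, the force, the opening and the grip force at its end, in the units of the state.
- env.observe(): the state, without advancing time (a new reading comes with each control period).
- env.get_image(name): name is "scene" or "top"; returns a dict with "color" (480x640x3 uint8, red, green, blue), "fov_y" (degrees; the focal length in pixels is half the picture's height over the tangent of half this angle, whatever the lens; pixels are square), "cx", "cy" (the principal point, pixels), "R" (3x3) and "t" (3): a world point X has camera coordinates R X + t. Camera axes: x right, y down, z forward; pixel columns grow to the right and rows downward; lengths in m; the calibration is good to about 2 mm. A picture is of the moment at which its call begins. There is no depth.
- env.close_job(): hands the job in; it is judged then, once.
Trained networks look in a picture, given as the dict that the camera call returned (one of the last four; its "shot" number tells which), for a name from the list of things; names that differ only in an ending like _2 or _b are one class to them, and where a whole thing is asked for, a point or a joint stands for the part that bears it (a point fixed in the world has none). Each returns a list of dicts, best first, with "conf" (0 to 1); they miss things now and then, are a little off and sometimes report something else, mostly with a low value. They report only what shows in the picture. A call takes as long as a camera call. They do not tell look-alikes from the thing itself.
- env.outline_of(target, picture): "mask" (480x640 bool, what is visible of it) and "bbox" ([centre column, centre row, width, height] in pixels, round what is visible of it).
- env.tip_of(target, picture): "pixel" ([column, row] in pixels: a listed point, or the origin of a listed thing).
The state is a dict: "time_s": time; "q": joint angles; "qvel": joint speeds; "joint_efforts": joint torques, N m; "position": TCP position; "tool_rot": TCP orientation; "ft_force": force on the tool from outside, world axes, zero at the start; "wrist_torque": the same for the moment, N m; "grip_width": finger opening in m; "gripper_force": force on a finger pad.
Only numpy, scipy, OpenCV 4.12 (cv2) and the standard library are available. Lean on these libraries where they do the work, as an engineer would, in place of code of your own. Each camera call takes 0.05 s, during which the arm holds its last target. There are 200 camera calls.

### The job

Open the laptop's lid to 110 degrees (a little past upright) and turn the laptop on its swivel stand so that its screen squarely faces the middle of the paper writing pad. Leave the phone, tape roll and jar where they are.

Things in the scene. Friction and masses are not known exactly. Their poses are not given: they have to be found in the camera images.
- deck (a point): Centre of the top of the black laptop's lower half, on the vertical swivel axis, 63 mm above the table. Turns with the laptop: -x points out of its front (towards the user, the way the open screen faces), +x to the lid's hinge, y along its width, z up. The lower half measures 185 mm (x) by 270 mm (y) by 18 mm, its underside 45 mm above the table; it is screwed to the stand
- stand: The swivel stand's round aluminium foot, 170 mm across, 12 mm high at the rim, fixed to the table; origin at the centre of its underside, on the swivel axis. Above it a neck 60 mm across and a turning plate 140 by 200 mm under the laptop; free air under the laptop's overhanging edges
- swivel (a joint): Turn of the laptop on its stand, rad, counter-clockwise from above positive, stops at -1.6 and 1.6; 0 is only the as-built direction of the foot (which itself stands at a varying yaw), not the goal. Stiff: stays where it is left; about 0.2 N m turns it
- lid (a joint): Opening angle of the lid, rad: 0 closed on the keys, 1.571 upright, 1.92 is 110 degrees, stop at 2.4. It starts ajar. A friction hinge of about 0.4 N m, plus the lid's weight (about 0.22 kg): it stays where it is left
- lid_hinge (a point): Point on the lid's hinge axis at mid-width: 87 mm behind the swivel axis (deck +x), 66 mm above the table. It turns with the lid: its y runs along the hinge axis, its -x points from the hinge to the lid's free edge
- lid_edge (a point): Middle of the lid's free edge, 180 mm from the hinge axis. The lid is a flat black plate 270 mm wide, 178 mm deep, 7 mm thick; its screen side is 1 mm off the plane through the hinge axis
- pad: White paper writing pad with a black binding strip along its +x edge, 105 mm (x) by 148 mm (y), on a brown cardboard back 115 by 158 mm, 10 mm high in all, fixed flat on the table on the robot's side of the laptop, left or right of it; origin at the centre of its underside
- phone: Black phone lying face up, 150 by 73 by 9 mm, loose, on the other side from the pad; origin at the centre of its underside. Bystander
- tape: Roll of clear packing tape lying flat, 100 mm across, 48 mm high; origin at the centre of its underside. Bystander
- toner: White closed jar with a black cap, 60 mm across, 130 mm high, standing; origin at the centre of its underside. Bystander
There are look-alikes about, which are no part of the job. Of the things that look like the pad, take the one that is nearest to the robot's base at the start.

How it is judged:
By the outcome, as a careful person would: the job done as asked, in the order asked, and still so for the second after the job is handed in, with the robot touching nothing.
It also fails if it takes over 64 s, if anything falls off the work surface, if the arm or the gripper's body presses on something with over 40 N, if the wrist force passes 120 N, or if a joint passes its speed limit or range.

## Working session

There is one attempt and no reset: what is moved stays moved. The work goes in short steps, Python scripts to look and compute and a tool call to move; the robot and the scene stay as the last step left them, time stands still between calls to the robot, and variables do not carry over. Pictures are saved under pics/ and viewed, at most 10 in all, crops included, and the job is handed in when it is done.

Besides the shell and the picture viewer there is one more tool, called after "Call:" by a JSON object that holds its "method" and its "body", one argument or row to a line. move_arm: Moves the arm, as the interface text tells. Its arguments: {"type":"object","properties":{"plan":{"type":"array"},"squeeze":{"type":"number"}},"required":["plan"]}

```bash
mkdir -p pics; cat > h.py <<'E'
import numpy as np, cv2
from rig import env
def K(p):
    f=240/np.tan(np.radians(p["fov_y"])/2); return f
def ray(p,uv):
    f=K(p);R=np.array(p["R"]);t=np.array(p["t"])
    d=R.T@np.array([(uv[0]-p["cx"])/f,(uv[1]-p["cy"])/f,1.]);return -R.T@t,d
def onz(p,uv,z):
    c,d=ray(p,uv);return c+d*(z-c[2])/d[2]
def proj(p,X):
    c=np.array(p["R"])@np.array(X)+p["t"];f=K(p);return np.array([f*c[0]/c[2]+p["cx"],f*c[1]/c[2]+p["cy"]])
def tri(p1,u1,p2,u2):
    A=[];b=[]
    for p,u in((p1,u1),(p2,u2)):
        c,d=ray(p,u);d/=np.linalg.norm(d);M=np.eye(3)-np.outer(d,d);A.append(M);b.append(M@c)
    return np.linalg.lstsq(np.vstack(A),np.hstack(b),rcond=None)[0]
def save(n,img): cv2.imwrite("pics/"+n,cv2.cvtColor(np.ascontiguousarray(img),cv2.COLOR_RGB2BGR))
E
python3 - <<'E'
from h import *
np.set_printoptions(precision=3,suppress=True)
P={n:env.get_image(n) for n in("scene","top")}
for n,p in P.items():
    save(n+"0.png",p["color"]); print(n,p["fov_y"],-np.array(p["R"]).T@p["t"])
    for k,z in(("deck",.063),("stand",0),("lid_hinge",.066),("lid_edge",None),("pad",0),("phone",0),("tape",0),("toner",0)):
        for r in env.tip_of(k,p): print(n,k,r["conf"],np.round(r["pixel"],1), onz(p,r["pixel"],z) if z is not None else "")
for k in("lid_edge","lid_hinge","deck"):
    a=env.tip_of(k,P["scene"]);b=env.tip_of(k,P["top"])
    if a and b: print("tri",k,tri(P["scene"],a[0]["pixel"],P["top"],b[0]["pixel"]))
print(env.observe())
E
```

```text
scene 50.6751344804389 [0.908 0.371 0.971]
scene deck 0.69 [320.7 286.6] [0.554 0.032 0.063]
scene stand 0.91 [323.5 299.4] [0.549 0.034 0.   ]
scene lid_hinge 0.43 [319.7 303. ] [0.584 0.056 0.066]
scene lid_edge 0.8 [344.  245.1] 
scene lid_edge 0.64 [487.1 417.4] 
scene pad 0.68 [237.2 223.4] [ 0.533 -0.251  0.   ]
scene pad 0.62 [470.6 283.5] [0.311 0.249 0.   ]
scene pad 0.58 [392.6 414. ] [0.643 0.29  0.   ]
scene phone 0.93 [299.3 176. ] [ 0.33 -0.24  0.  ]
scene tape 0.68 [179.  178.9] [ 0.534 -0.462  0.   ]
scene toner 0.63 [483.5 414.7] [0.533 0.419 0.   ]
scene toner 0.53 [471.3 285.2] [0.313 0.253 0.   ]
top 43.112040052806066 [ 0.406 -0.005  1.518]
top deck 0.7 [306.2 210. ] [0.561 0.034 0.063]
top stand 0.98 [309.1 214.8] [0.555 0.028 0.   ]
top lid_hinge 0.66 [305.  177.1] [0.64  0.035 0.066]
top lid_edge 0.75 [310.2 245.1] 
top lid_edge 0.63 [419.1 304. ] 
top pad 0.8 [421.6 222.2] [ 0.53  -0.253  0.   ]
top pad 0.66 [203.4 183.9] [0.639 0.293 0.   ]
top pad 0.65 [221.9 319.9] [0.297 0.251 0.   ]
top phone 0.76 [418.7 304.2] [ 0.326 -0.24   0.   ]
top phone 0.19 [309.2 217.7] [0.548 0.028 0.   ]
top tape 0.73 [504.9 215.5] [ 0.543 -0.462  0.   ]
top toner 0.6 [148.5 230.9] [0.523 0.432 0.   ]
tri lid_edge [0.473 0.025 0.115]
tri lid_hinge [0.617 0.054 0.118]
tri deck [0.559 0.035 0.072]
{'time_s': 1.2, 'q': array([-87.853,  21.807,  74.335,   0.001,  83.857, -12.337]), 'qvel': array([-0.115, -0.064, -0.047,  0.002, -0.055,  0.052]), 'joint_efforts': array([  0.001, -44.833, -23.146,  -0.   ,   0.001,   0.   ]), 'position': array([ 0.138, -0.533,  0.231]), 'tool_rot': array([[ 0.968,  0.25 ,  0.   ],
       [ 0.25 , -0.968, -0.   ],
       [ 0.   ,  0.   , -1.   ]]), 'ft_force': array([-0.134,  0.683, -0.639]), 'wrist_torque': array([ 0.068, -0.039, -0.008]), 'gripper_force': 0.0, 'grip_width': 0.08544774127874866}
```

View pics/scene0.png

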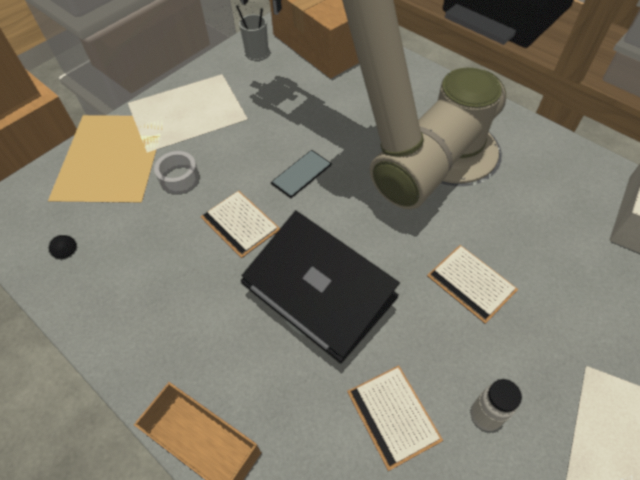

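View pics/top0.png

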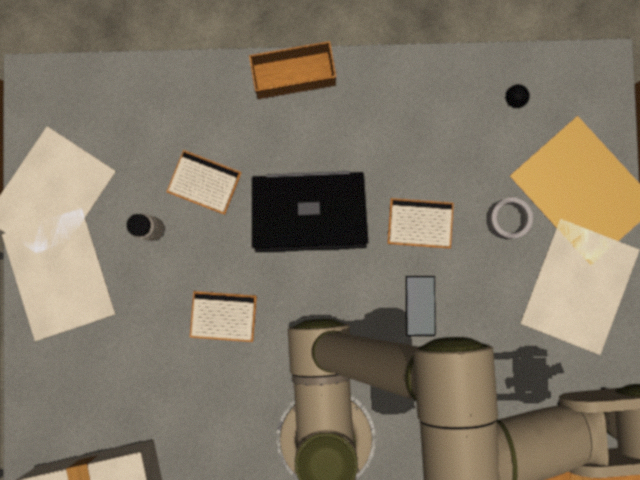

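The networks and both pictures show three pad-like things, given here in top-camera pixels:
- (222,320) at about (0.30, 0.25), 0.39 m from the base.
- (421,222) at about (0.53, -0.25), 0.59 m from the base.
- (203,184) at about (0.64, 0.29), 0.70 m from the base.

The one at (222,320) is nearest to the base and lies on the opposite side from the phone (419,304), so it fits the description. I'll confirm it in a crop and fit the laptop pose.

```bash
cat > fit.py <<'E'
from h import *
from scipy.optimize import minimize, least_squares
def lidpts(x0,y0,yaw,th):
    e=np.array([-np.cos(th),0,np.sin(th)]);n=np.array([np.sin(th),0,np.cos(th)])
    h=np.array([.087,0,.066]);c,s=np.cos(yaw),np.sin(yaw)
    Rz=np.array([[c,-s,0],[s,c,0],[0,0,1]])
    return [Rz@(h+r*e+k*n+[0,w,0])+[x0,y0,0] for r in(.002,.18) for k in(-.001,.006) for w in(-.135,.135)]
def deckpts(x0,y0,yaw):
    c,s=np.cos(yaw),np.sin(yaw)
    return [np.array([c*x-s*y+x0,s*x+c*y+y0,z]) for x in(-.0925,.0925) for y in(-.135,.135) for z in(.045,.063)]
def hull(p,pts):
    m=np.zeros((480,640),np.uint8);q=np.array([proj(p,X) for X in pts])
    cv2.fillConvexPoly(m,cv2.convexHull((q*16).round().astype(np.int32)),1,shift=4);return m>0
def fit(items,s0,fixed=None):
    # items: (picture, mask) masks of whole laptop (lid+deck); s=[x0,y0,yaw,th]
    def cost(s):
        if fixed is not None: s=[*fixed,*s]
        c=0
        for p,m in items:
            g=hull(p,lidpts(*s))|hull(p,deckpts(*s[:3])); c+=1-(g&m).sum()/(g|m).sum()
        return c
    best=None
    st=np.array([.01,.01,.1,.2])[-len(s0):]
    for k in(1,-1,.5):
        sim=np.vstack([s0]+[np.array(s0)+k*st*np.eye(len(s0))[i] for i in range(len(s0))])
        r=minimize(cost,s0,method="Nelder-Mead",options=dict(initial_simplex=sim,xatol=1e-4,fatol=1e-5,maxiter=250))
        if best is None or r.fun<best.fun: best=r
    return best
def lapmask(p):
    m=np.zeros((480,640),bool)
    for k in("deck","lid_edge"):
        o=[r for r in env.outline_of(k,p) if r["conf"]>.2]
        if o: m|=o[0]["mask"]; print(k,round(o[0]["conf"],2),np.round(o[0]["bbox"]),o[0]["mask"].sum())
    return m
E
python3 - <<'E'
from fit import *
np.set_printoptions(precision=4,suppress=True)
P={n:env.get_image(n) for n in("scene","top")}
M={n:lapmask(p) for n,p in P.items()}
# pixels near-black, within hull region, for compare
for n,p in P.items():
    for r in env.outline_of("pad",p):
        cnt=max(cv2.findContours(r["mask"].astype(np.uint8),0,1)[0],key=cv2.contourArea)
        w=np.array([onz(p,q[0],.008)[:2] for q in cnt]);c,sz,a=cv2.minAreaRect((w*1000).astype(np.float32));print(n,"pad",round(r["conf"],2),np.array(c),np.array(sz),a)
r=fit([(P[n],M[n]) for n in P],[.555,.03,0.,.28]);print(r.x,r.fun,np.degrees(r.x[2:]))
# dark-pixel variant
D={}
for n,p in P.items():
    d=(p["color"].max(2)<45).astype(np.uint8); k,l,st,ce=cv2.connectedComponentsWithStats(d)
    u=proj(p,[.53,.03,.09]);i=np.argmin([np.hypot(*(ce[j]-u))+(1e6 if st[j,4]<1500 else 0) for j in range(1,k)])+1
    m=cv2.morphologyEx((l==i).astype(np.uint8),cv2.MORPH_CLOSE,np.ones((25,25)));D[n]=m>0;print(n,st[i])
r=fit([(P[n],D[n]) for n in P],[.555,.03,0.,.28]);print("dark",r.x,r.fun,np.degrees(r.x[2:]))
a=P["scene"]["color"][200:360,220:540];b=a.copy()
g=(hull(P["scene"],lidpts(*r.x))|hull(P["scene"],deckpts(*r.x[:3]))).astype(np.uint8)
full=P["scene"]["color"].copy();cv2.drawContours(full,cv2.findContours(g,0,1)[0],-1,(255,0,0),1)
save("crop1.png",cv2.resize(full[200:370,220:540],None,fx=2.5,fy=2.5))
E
```

```text
deck 0.7 [321. 286. 159. 156.] 12998
lid_edge 0.91 [320. 285. 157. 145.] 12075
lid_edge 0.69 [309. 209. 118.  71.] 8177
scene pad 0.72 [646.768  292.2763] [157.2101 114.6581] 67.51211547851562
scene pad 0.65 [312.1487 250.2474] [159.1215 119.8363] 84.4459457397461
scene pad 0.59 [ 529.2455 -244.1222] [157.7199 114.5164] 84.52101135253906
top pad 0.92 [642.5457 291.7849] [159.9505 117.8132] 66.99029541015625
top pad 0.9 [ 528.6582 -246.2885] [160.6778 117.1671] 84.69793701171875
top pad 0.62 [305.5144 247.9166] [162.3433 116.6968] 84.6026611328125
[0.5574 0.0267 0.0178 0.2453] 0.1060485673545758 [ 1.0218 14.057 ]
scene [  242   212   156   151 11303]
top [ 252  173  116   79 8076]
dark [0.5547 0.0265 0.0145 0.1388] 0.08339132057550458 [0.828  7.9526]
```

View pics/crop1.png

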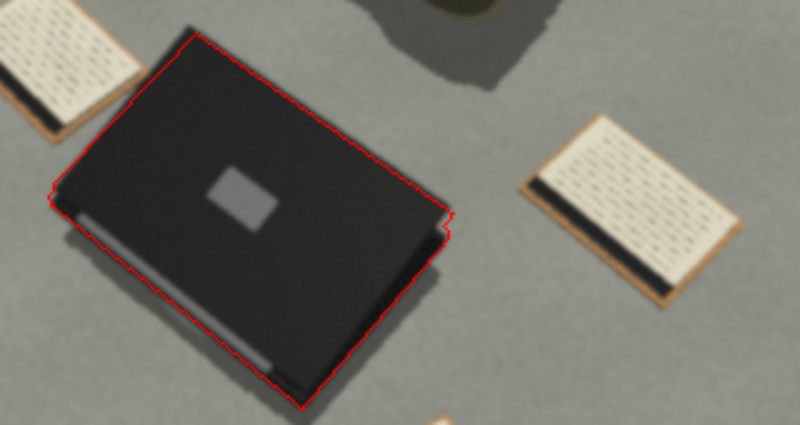

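The crop shows three things:
- The right-hand item, at about (470,284) in the scene picture, is white paper with a black strip and a brown back. It is the pad nearest the base.
- The laptop front faces the robot, with yaw about 1°.
- The lid is ajar at about 14°.

I'll plan the approach with shut fingers tilted 30° forward.

```bash
cat > plan.py <<'E'
from h import *
from scipy.spatial.transform import Rotation as Ro, Slerp
def tool(yaw,tilt):
    a=np.radians(yaw);c,s=np.cos(a),np.sin(a)
    B=np.array([[c,s,0],[s,-c,0],[0,0,-1.]])   # x along yaw, z down
    return Ro.from_matrix(B)*Ro.from_rotvec([0,np.radians(tilt),0])
def plan(wps,start=None,step=.045,ang=8.):
    """wps: (xyz,yaw,tilt[,step]); prints calls of <=5 rows"""
    o=env.observe();p,r=start or (o["position"],Ro.from_matrix(o["tool_rot"]))
    seq=[]
    for w in wps:
        q,R=np.array(w[0]),tool(w[1],w[2]);d=(r.inv()*R).magnitude()
        n=max(1,int(np.ceil(max(np.linalg.norm(q-p)/(w[3] if len(w)>3 else step),np.degrees(d)/ang))))
        sl=Slerp([0,1],Ro.concatenate([r,R]))
        for i in range(1,n+1): seq.append((p+(q-p)*i/n,sl(i/n)))
        p,r=q,R
    cp,cr=(o["position"],Ro.from_matrix(o["tool_rot"]))
    for k in range(0,len(seq),5):
        print("CALL",k//5)
        for q,R in seq[k:k+5]:
            print([*(round(float(x),1)for x in np.degrees((cr.inv()*R).as_rotvec())),*(round(float(x),1)for x in 100*cr.inv().apply(q-cp))])
        cp,cr=seq[min(k+4,len(seq)-1)]
E
python3 -c "
from plan import *
plan([((.36,.03,.24),0,0),((.38,.03,.17),0,30)])"
```

```text
CALL 0
[-0.0, 0.0, 1.0, 2.5, -3.5, -0.1]
[-0.0, 0.0, 2.1, 5.1, -7.0, -0.1]
[-0.0, 0.0, 3.1, 7.6, -10.5, -0.2]
[-0.0, 0.0, 4.1, 10.2, -14.0, -0.2]
[-0.0, 0.0, 5.2, 12.7, -17.5, -0.3]
CALL 1
[-0.0, 0.0, 1.0, 2.2, -3.7, -0.1]
[-0.0, 0.0, 2.1, 4.4, -7.4, -0.1]
[-0.0, 0.0, 3.1, 6.7, -11.1, -0.2]
[-0.0, 0.0, 4.1, 8.9, -14.8, -0.2]
[-0.0, 0.0, 5.2, 11.1, -18.5, -0.3]
CALL 2
[-0.0, 0.0, 1.0, 1.9, -3.9, -0.1]
[-0.0, 0.0, 2.1, 3.7, -7.8, -0.1]
[-0.0, 0.0, 3.1, 5.6, -11.7, -0.2]
[-0.0, 0.0, 4.1, 7.5, -15.6, -0.2]
[-0.3, 7.5, 4.1, 8.0, -15.5, 1.5]
CALL 3
[0.0, 7.5, 0.0, 0.3, 0.0, 1.8]
[0.0, 15.0, 0.0, 0.5, 0.0, 3.6]
[0.0, 22.5, 0.0, 0.8, 0.0, 5.4]
```

Call:
{"method": "move_arm", "body": {
  "plan": [
    [0,0,1,2.5,-3.5,0,-1],
    [0,0,2,5,-7,0,-1],
    [0,0,3,7.6,-10.5,-0.2,-1],
    [0,0,4,10.2,-14,-0.2,-1],
    [0,0,5.2,12.7,-17.5,-0.3,-1]
  ],
  "squeeze": 30
}}

```text
time_s: 2.1
position: [0.2171, -0.3296, 0.2343]
tool_rot: [[0.987, 0.16, 0.0], [0.16, -0.987, -0.0], [0.0, 0.0, -1.0]]
ft_force: [0.8, 0.4, 0.5]
grip_width: 0.0124
gripper_force: 0.0
```

Call:
{"method": "move_arm", "body": {
  "plan": [
    [0,0,1,2.2,-3.7,0,-1],
    [0,0,2,4.4,-7.4,0,-1],
    [0,0,3,6.7,-11.1,-0.2,-1],
    [0,0,4,8.9,-14.8,-0.2,-1],
    [0,0,5.2,11.1,-18.5,-0.3,-1]
  ]
}}

```text
time_s: 2.6
position: [0.2966, -0.1292, 0.2376]
tool_rot: [[0.998, 0.07, 0.001], [0.07, -0.998, -0.001], [0.001, 0.001, -1.0]]
ft_force: [1.1, -0.9, -0.5]
grip_width: 0.0003
gripper_force: 0.0
```

Call:
{"method": "move_arm", "body": {
  "plan": [
    [0,0,1,1.9,-3.9,0,-1],
    [0,0,2,3.7,-7.8,0,-1],
    [0,0,3,5.6,-11.7,-0.2,-1],
    [0,0,4,7.5,-15.6,-0.2,-1],
    [0,7.5,4,8,-15.5,1.5,-1]
  ]
}}

```text
time_s: 3.1
position: [0.3682, 0.0342, 0.2237]
tool_rot: [[0.991, 0.011, 0.136], [0.01, -1.0, 0.007], [0.136, -0.005, -0.991]]
ft_force: [0.0, -0.8, -1.7]
grip_width: 0.0002
gripper_force: 0.0
```

Call:
{"method": "move_arm", "body": {
  "plan": [
    [0,7.5,0,0.3,0,1.8,-1],
    [0,15,0,0.5,0,3.6,-1],
    [0,22.5,0,0.8,0,5.4,-1],
    [0,22.5,0,0.8,0,5.4,-1]
  ]
}}

```text
time_s: 3.5
position: [0.377, 0.0306, 0.1673]
tool_rot: [[0.868, 0.0, 0.496], [-0.003, -1.0, 0.006], [0.496, -0.007, -0.868]]
ft_force: [-0.4, 0.1, 1.0]
grip_width: 0.0003
gripper_force: 0.0
```

```bash
python3 -c "
from plan import *
print(env.observe()['q'])
s=.02
plan([((.415,.03,.095),0,30),((.44,.03,.083),0,30),((.472,.03,.083),0,30,.016)]+[((x,.03,z),0,30,.02) for x,z in((.49,.129),(.519,.166),(.556,.195))])"
```

```text
[-21.26368394  -1.9112552  124.567847    20.99945071  31.157171
  53.28891393]
CALL 0
[-0.2, 0.1, -0.1, -0.1, 0.1, 4.1]
[-0.3, 0.3, -0.2, -0.3, 0.1, 8.2]
[-0.3, 0.3, -0.2, 1.3, 0.1, 10.4]
[-0.3, 0.3, -0.2, 2.7, 0.1, 11.2]
[-0.3, 0.3, -0.2, 4.1, 0.1, 12.0]
CALL 1
[0.0, 0.0, 0.0, 1.3, 0.0, -1.0]
[0.0, 0.0, 0.0, 2.6, 0.0, -2.1]
[0.0, 0.0, 0.0, 3.9, 0.0, -3.1]
[0.0, 0.0, 0.0, 5.3, 0.0, -3.7]
[0.0, 0.0, 0.0, 6.8, 0.0, -4.3]
CALL 2
[0.0, 0.0, 0.0, 1.5, 0.0, -0.6]
[0.0, 0.0, 0.0, 3.0, 0.0, -0.8]
[0.0, 0.0, 0.0, 4.6, 0.0, -1.0]
[0.0, 0.0, 0.0, 6.1, 0.0, -1.2]
```

Call:
{"method": "move_arm", "body": {
  "plan": [
    [0,0,0,0,0,4.1,-1],
    [0,0,0,-0.3,0,8.2,-1],
    [0,0,0,1.3,0,10.4,-1],
    [0,0,0,2,0,10.8,-1],
    [0,0,0,2,0,10.8,-1]
  ]
}}

```text
time_s: 4.0
position: [0.4541, 0.0307, 0.0867]
tool_rot: [[0.866, 0.004, 0.5], [0.0, -1.0, 0.008], [0.5, -0.007, -0.866]]
ft_force: [-0.7, -0.5, 0.5]
grip_width: -0.0
gripper_force: 0.0
```

```bash
python3 - <<'E'
from fit import *
o=env.observe();print(o["position"],o["ft_force"],o["q"])
p=env.get_image("scene");save("s1.png",cv2.resize(p["color"][150:390,200:520],None,fx=2.5,fy=2.5))
E
```

```text
[0.45409967 0.03070691 0.08669177] [-0.72085632 -0.45372494  0.46305111] [-16.05484252  16.94077004 122.77431434  36.80143714  14.10586865
  40.01901209]
```

View pics/s1.png

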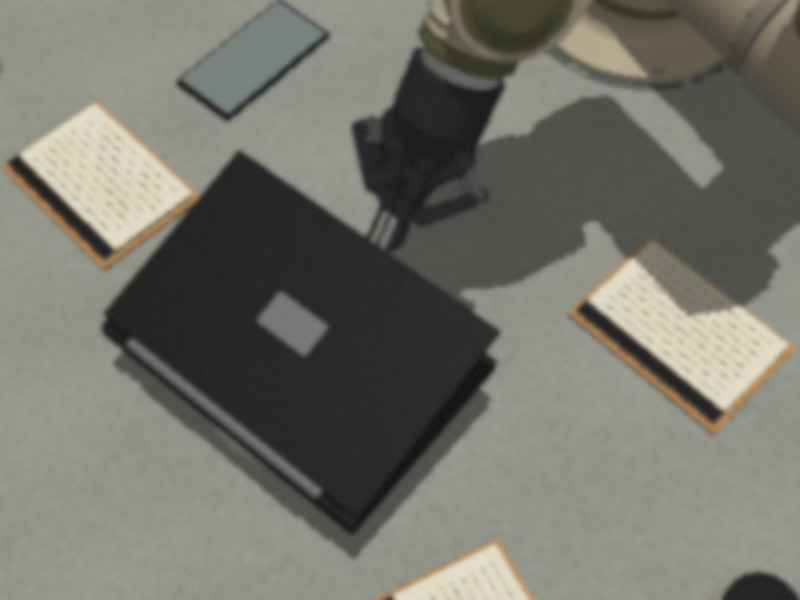

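The fingers stand in front of the lid's free edge, with the tips hidden behind it at crop (385,245). I'll slip them under and lift.

Call:
{"method": "move_arm", "body": {
  "plan": [
    [0,0,0,0.8,0,0.5,-1],
    [0,0,0,1.6,0,0.9,-1],
    [0,0,0,1.6,0,0.9,-1]
  ]
}}

```text
time_s: 4.35
position: [0.4709, 0.0304, 0.0875]
tool_rot: [[0.865, 0.003, 0.501], [-0.0, -1.0, 0.006], [0.501, -0.005, -0.865]]
ft_force: [-0.4, -0.4, -0.5]
grip_width: 0.0001
gripper_force: 0.0
```

Call:
{"method": "move_arm", "body": {
  "plan": [
    [0,0,0,1.3,0,-1,-1],
    [0,0,0,2.6,0,-2.1,-1],
    [0,0,0,3.9,0,-3.1,-1],
    [0,0,0,3.9,0,-3.1,-1]
  ]
}}

```text
time_s: 4.75
position: [0.4882, 0.0303, 0.1345]
tool_rot: [[0.865, 0.003, 0.502], [0.0, -1.0, 0.005], [0.502, -0.004, -0.865]]
ft_force: [-0.4, -0.4, -0.1]
grip_width: -0.0003
gripper_force: 0.0
```

```bash
python3 - <<'E'
from fit import *
P=env.get_image("scene");T=env.get_image("top")
print(env.observe()["ft_force"])
its=[(p,lapmask(p)) for p in(P,T)]
a=env.tip_of("lid_edge",P)[0];b=env.tip_of("lid_edge",T)[0];print(a,b,tri(P,a["pixel"],T,b["pixel"]))
for it in(its,its[:1]):
    r=fit(it,[.4],[.556,.028,.017]);print(np.degrees(r.x),r.fun)
save("s2.png",cv2.resize(P["color"][150:390,200:520],None,fx=2,fy=2))
E
```

```text
[-0.56758795 -0.11378431 -0.11734192]
deck 0.95 [318. 286. 155. 157.] 13439
lid_edge 0.88 [319. 280. 155. 155.] 12375
deck 0.58 [309. 210. 122.  81.] 8489
lid_edge 0.8 [309. 206. 118.  73.] 7596Traceback (most recent call last):
  File "<stdin>", line 5, in <module>
IndexError: list index out of range
```

```bash
python3 - <<'E'
from fit import *
P=env.get_image("scene");T=env.get_image("top")
its=[(p,lapmask(p)) for p in(P,T)]
for it in(its,its[:1]):
    r=fit(it,[.4],[.556,.028,.017]);print(np.degrees(r.x),r.fun)
save("s2.png",cv2.resize(P["color"][150:390,200:520],None,fx=2,fy=2))
E
```

```text
lid_edge 0.76 [317. 281. 156. 156.] 12565
deck 0.82 [308. 212. 126.  83.] 8662
lid_edge 0.84 [310. 205. 118.  70.] 7522
[30.19219006] 0.15203263248507803
[30.34885821] 0.08637752874399651
```

View pics/s2.png

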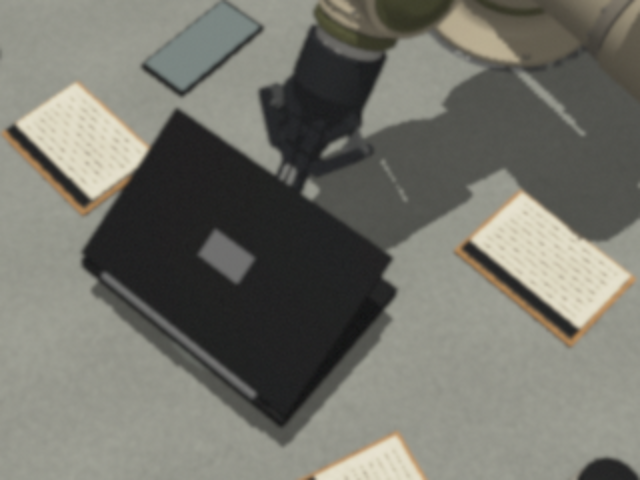

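The lid has risen with the fingers under its edge at crop (295,185), and the fit gives 30° as planned. I'll continue along the arc.

```bash
python3 -c "
from plan import *
plan([((x,.03,z),0,30,.025) for x,z in((.519,.168),(.556,.196),(.5935,.211),(.6335,.2155),(.655,.2145))])"
```

```text
CALL 0
[-0.1, 0.0, -0.0, 2.2, -0.0, -0.8]
[-0.3, 0.0, -0.1, 4.4, -0.0, -1.5]
[-0.3, 0.0, -0.1, 6.7, -0.0, -1.8]
[-0.3, 0.0, -0.1, 9.0, -0.0, -2.1]
[-0.3, 0.0, -0.1, 11.0, -0.0, -1.8]
CALL 1
[0.0, 0.0, 0.0, 2.0, 0.0, 0.3]
[0.0, 0.0, 0.0, 3.8, 0.0, 1.1]
[0.0, 0.0, 0.0, 5.7, 0.0, 1.9]
[0.0, 0.0, 0.0, 7.5, 0.0, 3.1]
```

Call:
{"method": "move_arm", "body": {
  "plan": [
    [0,0,0,2.2,0,-0.8,-1],
    [0,0,0,4.4,0,-1.5,-1],
    [0,0,0,6.7,0,-1.8,-1],
    [0,0,0,9,0,-2.1,-1],
    [0,0,0,11,0,-1.8,-1]
  ]
}}

```text
time_s: 5.9
position: [0.5745, 0.0302, 0.2039]
tool_rot: [[0.867, 0.002, 0.499], [-0.001, -1.0, 0.005], [0.499, -0.005, -0.867]]
ft_force: [-4.0, 0.3, 0.5]
grip_width: -0.0001
gripper_force: 1.6
```

Call:
{"method": "move_arm", "body": {
  "plan": [
    [0,0,0,2,0,0.3,-1],
    [0,0,0,3.8,0,1.1,-1],
    [0,0,0,5.7,0,1.9,-1],
    [0,0,0,7.5,0,3.1,-1],
    [0,0,0,7.5,0,3.1,-1]
  ]
}}

```text
time_s: 6.4
position: [0.6561, 0.03, 0.2133]
tool_rot: [[0.866, 0.002, 0.5], [-0.001, -1.0, 0.005], [0.5, -0.005, -0.866]]
ft_force: [0.0, -0.2, -0.6]
grip_width: 0.0002
gripper_force: 0.0
```

```bash
cat > look.py <<'E'
from fit import *
import sys
def look(name,yaw=.017,th=1.7,full=True):
    P=env.get_image("scene");T=env.get_image("top")
    its=[(p,lapmask(p)) for p in(P,T)]
    for l,it in(("both",its),("scene",its[:1]),("top",its[1:])):
        r=fit(it,[yaw,th],[.556,.028]);print(l,"yaw,lid",np.degrees(r.x),r.fun)
    for k in("lid_edge","lid_hinge","deck"):
        a=env.tip_of(k,P);b=env.tip_of(k,T)
        print(k,[(round(q["conf"],2),np.round(q["pixel"])) for q in (a[:1]+b[:1])],tri(P,a[0]["pixel"],T,b[0]["pixel"]) if a and b else "")
    save(name,cv2.resize(np.hstack([P["color"][100:400,180:520],T["color"][100:400,150:490]]),None,fx=1.17,fy=1.17))
E
python3 -c "
from look import *
print(env.observe()['position'],env.observe()['ft_force'])
look('s3.png')"
```

```text
[0.65610558 0.03000016 0.2133024 ] [ 0.00498794 -0.23028834 -0.59231291]
deck 0.93 [306. 301. 184. 126.] 9544
deck 0.85 [304. 199. 133. 107.] 6292
lid_edge 0.95 [304. 162. 130.  34.] 2589
both yaw,lid [ 1.09977511 98.32160173] 0.6921367311866613
scene yaw,lid [ 0.61560383 99.57443464] 0.21142667331008136
top yaw,lid [ 0.95643651 98.27048274] 0.4747909595165163
lid_edge [(0.83, array([267., 282.]))] 
lid_hinge [(0.92, array([292., 314.]))] 
deck [(0.85, array([320., 285.]))]
```

View pics/s3.png

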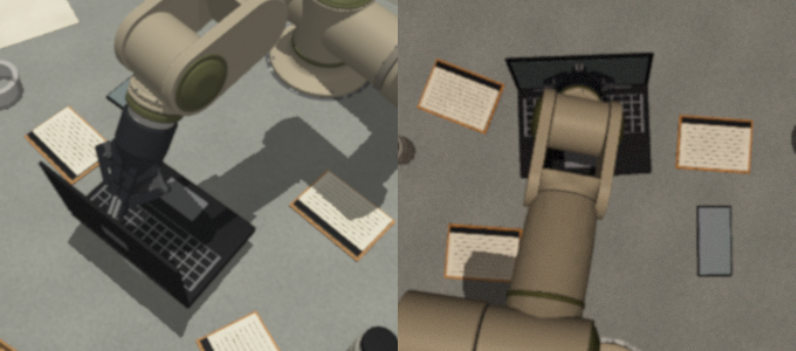

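The lid now stands at about 98°, in both views. I'll push to 110° and back off.

Call:
{"method": "move_arm", "body": {
  "plan": [
    [0,0,0,0.8,0,0.7,-1],
    [0,0,0,1.5,0,1.4,-1],
    [0,0,0,2.2,0,2.1,-1],
    [0,0,0,2.2,0,2.1,-1],
    [0,0,0,-1,0,0.3,-1]
  ]
}}

```text
time_s: 7.5
position: [0.65, 0.0294, 0.2057]
tool_rot: [[0.866, 0.001, 0.501], [-0.001, -1.0, 0.004], [0.501, -0.004, -0.866]]
ft_force: [0.1, -0.5, 0.8]
grip_width: -0.0004
gripper_force: 0.0
```

```bash
python3 -c "
from plan import *
plan([((.64,.03,.22),0,30),((.45,.03,.24),0,20),((.40,.16,.2),0,0)])"
```

```text
CALL 0
[-0.3, -0.1, -0.1, -0.1, -0.1, -1.7]
[-0.3, -2.1, -0.0, -3.2, -0.1, -4.0]
[-0.3, -4.1, -0.0, -6.3, -0.1, -6.2]
[-0.3, -6.1, -0.0, -9.4, -0.1, -8.5]
[-0.3, -8.1, -0.0, -12.5, -0.1, -10.7]
CALL 1
[0.0, -2.0, 0.0, -3.4, 0.0, -1.8]
[0.0, -7.0, 0.0, -4.9, -3.2, -1.3]
[0.0, -12.0, 0.0, -6.4, -6.5, -0.9]
[0.0, -17.0, 0.0, -8.0, -9.8, -0.4]
[0.0, -22.0, 0.0, -9.5, -13.0, 0.0]
```

Call:
{"method": "move_arm", "body": {
  "plan": [
    [0,0,0,-0.1,0,-1.7,-1],
    [0,-2,0,-3.2,0,-4,-1],
    [0,-4,0,-6.3,0,-6.2,-1],
    [0,-6,0,-9.4,0,-8.5,-1],
    [0,-8,0,-12.5,0,-10.7,-1]
  ]
}}

```text
time_s: 8.0
position: [0.485, 0.0295, 0.2377]
tool_rot: [[0.927, 0.001, 0.375], [-0.0, -1.0, 0.004], [0.375, -0.004, -0.927]]
ft_force: [0.1, -0.9, 0.6]
grip_width: 0.0002
gripper_force: 0.0
```

Call:
{"method": "move_arm", "body": {
  "plan": [
    [0,-2,0,-3.4,0,-1.8,-1],
    [0,-7,0,-4.9,-3.2,-1.3,-1],
    [0,-12,0,-6.4,-6.5,-0.9,-1],
    [0,-17,0,-8,-9.8,-0.4,-1],
    [0,-22,0,-9.5,-13,0,-1]
  ]
}}

```text
time_s: 8.5
position: [0.3977, 0.1608, 0.2024]
tool_rot: [[1.0, 0.001, -0.001], [0.001, -1.0, 0.004], [-0.001, -0.004, -1.0]]
ft_force: [-0.7, 0.1, -0.6]
grip_width: 0.0002
gripper_force: 0.0
```

```bash
sed -i 's/full=True/full=True/' look.py; python3 -c "
from look import *
print(env.observe()['position'],env.observe()['q'])
look('s4.png')"
```

```text
[0.39765127 0.16082809 0.20236953] [ 5.98390006 11.21652751 95.03797521  0.23103819 73.78392284 95.84476705]
deck 0.73 [300. 296. 196. 134.] 11975
lid_edge 0.56 [268. 308. 142. 109.] 1609
deck 0.95 [304. 189. 129. 122.] 13578
lid_edge 0.92 [306. 156. 126.  47.] 5147
both yaw,lid [  1.0518103  109.77709008] 0.059104664613400026
scene yaw,lid [  1.05495797 109.98788092] 0.035880933226066
top yaw,lid [  0.9560351  109.07433149] 0.01645643033202837
lid_edge [(0.78, array([254., 298.])), (0.56, array([304., 132.]))] [0.70861137 0.03061309 0.23743338]
lid_hinge [(0.63, array([288., 314.])), (0.71, array([308., 174.]))] [0.64625353 0.02865947 0.07479191]
deck [(0.94, array([322., 286.])), (0.79, array([307., 210.]))] [0.55678713 0.03406264 0.07308491]
```

View pics/s4.png

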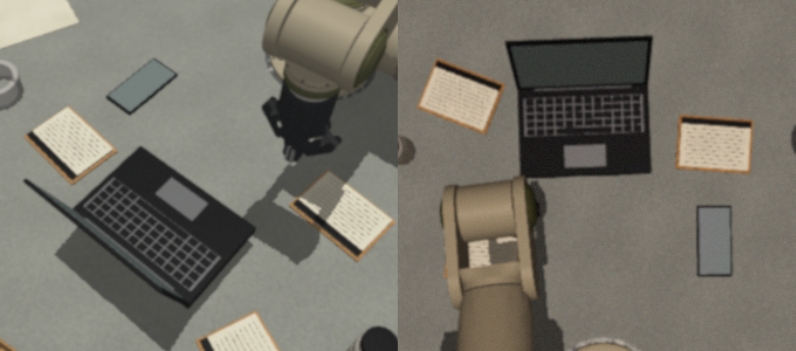

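The fit shows the lid at about 110° and the yaw still at +1°. Next I'll push the left half of the front edge to turn the laptop clockwise to about -41.6°, stopping at -38° first to check.

```bash
cat > push.py <<'E'
from plan import *
def tcp(psi,g=0,z=.04):
    a=np.radians(psi);c,s=np.cos(a),np.sin(a);x,y=-.1035-g,.115
    return (.556+c*x-s*y,.028+s*x+c*y,z)
E
python3 -c "
from push import *
plan([(tcp(1,.025,.10),1,0),(tcp(1,.025),1,0),(tcp(1,.002),1,0)]+[(tcp(p),p,0) for p in(-5,-11,-17,-23,-28,-33,-38)])"
```

```text
CALL 0
[-0.1, -0.0, -0.3, 0.9, 0.6, 3.4]
[-0.2, -0.0, -0.6, 1.8, 1.3, 6.8]
[-0.3, -0.0, -1.0, 2.8, 1.9, 10.2]
[-0.3, -0.0, -1.0, 2.8, 1.9, 13.2]
[-0.3, -0.0, -1.0, 2.8, 1.9, 16.2]
CALL 1
[0.0, 0.0, 0.0, 2.3, 0.0, 0.0]
[0.0, 0.0, 6.0, 3.8, -1.0, 0.0]
[0.0, 0.0, 12.0, 5.1, -1.9, 0.0]
[0.0, 0.0, 18.0, 6.6, -2.6, 0.0]
[0.0, 0.0, 24.0, 8.1, -3.2, 0.0]
CALL 2
[0.0, 0.0, 5.0, 1.0, -0.9, 0.0]
[0.0, 0.0, 10.0, 2.2, -1.6, 0.0]
[0.0, 0.0, 15.0, 3.3, -2.3, 0.0]
```

Call:
{"method": "move_arm", "body": {
  "plan": [
    [0,0,0,0.9,0.6,3.4,-1],
    [0,0,-0.6,1.8,1.3,6.8,-1],
    [0,0,-1,2.8,1.9,10.2,-1],
    [0,0,-1,2.8,1.9,13.2,-1],
    [0,0,-1,2.8,1.9,16.2,-1]
  ]
}}

```text
time_s: 9.6
position: [0.426, 0.141, 0.0385]
tool_rot: [[1.0, 0.018, 0.0], [0.018, -1.0, 0.005], [0.001, -0.005, -1.0]]
ft_force: [0.2, -0.8, -0.8]
grip_width: 0.0003
gripper_force: 0.0
```

Call:
{"method": "move_arm", "body": {
  "plan": [
    [0,0,0,2.3,0,0,-1],
    [0,0,6,3.8,-1,0,-1],
    [0,0,12,5.1,-1.9,0,-1],
    [0,0,18,6.6,-2.6,0,-1],
    [0,0,24,8.1,-3.2,0,-1]
  ]
}}

```text
time_s: 10.1
position: [0.506, 0.1752, 0.0394]
tool_rot: [[0.919, -0.393, -0.002], [-0.393, -0.919, 0.005], [-0.003, -0.003, -1.0]]
ft_force: [-1.4, -0.5, -0.1]
grip_width: -0.0001
gripper_force: 0.6
```

Call:
{"method": "move_arm", "body": {
  "plan": [
    [0,0,5,1,-0.9,0,-1],
    [0,0,10,2.2,-1.6,0,-1],
    [0,0,15,3.3,-2.3,0,-1],
    [0,0,15,3.3,-2.3,0,-1]
  ]
}}

```text
time_s: 10.5
position: [0.5466, 0.1832, 0.0397]
tool_rot: [[0.788, -0.615, 0.001], [-0.615, -0.788, 0.005], [-0.002, -0.004, -1.0]]
ft_force: [0.2, 0.5, -0.4]
grip_width: -0.0001
gripper_force: 0.0
```

```bash
python3 -c "
from look import *
print(env.observe()['position'],env.observe()['ft_force'])
look('s5.png',yaw=-.6,th=1.91)"
```

```text
[0.54661842 0.18316542 0.03967601] [ 0.17813721  0.47453392 -0.41467515]
deck 0.55 [301. 275. 149. 169.] 15939
lid_edge 0.7 [253. 275.  59. 162.] 5506
deck 0.91 [329. 191. 147. 165.] 12869
lid_edge 0.85 [345. 164. 111. 101.] 4763
both yaw,lid [-39.24483263 109.72387226] 0.10244587556989493
scene yaw,lid [-38.44660721 109.86003209] 0.05107398568019095
top yaw,lid [-39.3239071  109.45458796] 0.04663443659352917
lid_edge [(0.68, array([230., 252.])), (0.77, array([351., 148.]))] [ 0.67292857 -0.0684116   0.23276805]
lid_hinge [(0.67, array([272., 291.])), (0.75, array([329., 184.]))] [ 0.62509512 -0.02606148  0.07427502]
deck [(0.85, array([321., 285.])), (0.96, array([307., 211.]))] [0.55620357 0.03243753 0.07275056]
```

Call:
{"method": "move_arm", "body": {
  "plan": [
    [0,0,0,-3,0,0,-1],
    [0,0,0,-4,0,-4.5,-1],
    [0,0,0,-6,0,-9,-1],
    [0,0,0,-8,0,-13,-1],
    [0,0,0,-11,0,-16,-1]
  ]
}}

```text
time_s: 11.6
position: [0.4587, 0.2503, 0.2027]
tool_rot: [[0.788, -0.615, 0.003], [-0.615, -0.788, 0.005], [-0.001, -0.006, -1.0]]
ft_force: [-0.1, 0.1, 0.2]
grip_width: -0.0002
gripper_force: 0.0
```

```bash
cat > meas.py <<'E'
from look import *
def meas():
    R=[]
    for k in range(2):
        P=env.get_image("scene");T=env.get_image("top")
        its=[(P,lapmask(P)),(T,lapmask(T))]
        for l,it in(("scene",its[:1]),("top",its[1:]),("both",its)):
            r=fit(it,[.556,.028,-.67,1.91]);x=r.x;print(l,np.round(x[:2],4),np.degrees(x[2:]),round(r.fun,3))
        for n,p in(("s",P),("t",T)):
            for o in env.outline_of("pad",p):
                cnt=max(cv2.findContours(o["mask"].astype(np.uint8),0,1)[0],key=cv2.contourArea)
                w=np.array([onz(p,q[0],.006)[:2] for q in cnt]);c,sz,a=cv2.minAreaRect((w*1000).astype(np.float32))
                if c[0]<450 and c[1]>0: print(n,"pad",np.round(c),np.round(sz),round(a,1))
    print("yaw goal", np.degrees(np.arctan2(.221,-.249))-180)
    return P,T
E
python3 -c "
from meas import *
meas()"
```

```text
deck 0.85 [302. 278. 149. 171.] 16094
lid_edge 0.81 [252. 274.  56. 166.] 5699
deck 0.93 [321. 191. 163. 163.] 13038
lid_edge 0.95 [344. 164. 112. 104.] 4858
scene [0.5589 0.0255] [-38.81418605 108.36404327] 0.023
top [0.5584 0.0277] [-39.21795119 108.47211007] 0.016
both [0.559  0.0262] [-38.92575506 108.16535092] 0.045
s pad [311. 251.] [155. 116.] 84.5
t pad [303. 208.] [ 77. 115.] 85.0
deck 0.95 [302. 278. 149. 168.] 16254
lid_edge 0.76 [252. 275.  57. 161.] 5524
deck 0.88 [320. 192. 163. 165.] 13282
lid_edge 0.58 [344. 163. 112. 104.] 4817
scene [0.5589 0.0263] [-38.93769475 108.35149613] 0.019
top [0.5556 0.0277] [-39.228014   109.07773713] 0.009
both [0.5577 0.0266] [-38.86807222 108.66436866] 0.037
s pad [313. 277.] [103. 119.] 84.6
t pad [303. 205.] [ 70. 112.] 81.5
yaw goal -41.59066397950983
```

Yaw is -39.0° and the goal is about -41.8°. I'll push another 2.7°.

```bash
python3 -c "
from push import *
plan([(tcp(-39,.03,.10),-39,0),(tcp(-39,.03),-39,0),(tcp(-38.5,.004),-39,0,.027),(tcp(-40.7),-40.7,0,.006)])"
```

```text
CALL 0
[-0.1, 0.1, 0.4, 2.7, -0.1, 3.3]
[-0.1, 0.1, 0.7, 5.5, -0.1, 6.6]
[-0.2, 0.2, 1.1, 8.2, -0.2, 10.0]
[-0.2, 0.2, 1.1, 8.2, -0.2, 13.0]
[-0.2, 0.2, 1.1, 8.2, -0.2, 16.0]
CALL 1
[0.0, 0.0, 0.0, 2.5, 0.1, 0.0]
[0.0, 0.0, 0.9, 2.9, -0.1, 0.0]
[0.0, 0.0, 1.7, 3.3, -0.3, 0.0]
```

Call:
{"method": "move_arm", "body": {
  "plan": [
    [0,0,0,2.7,0,3.3,-1],
    [0,0,0.7,5.5,0,6.6,-1],
    [0,0,1.1,8.2,-0.2,10,-1],
    [0,0,1.1,8.2,-0.2,13,-1],
    [0,0,1.1,8.2,-0.2,16,-1]
  ]
}}

```text
time_s: 12.9
position: [0.525, 0.2015, 0.0384]
tool_rot: [[0.776, -0.63, -0.0], [-0.63, -0.776, 0.005], [-0.003, -0.003, -1.0]]
ft_force: [1.0, 0.0, 0.4]
grip_width: -0.0
gripper_force: 0.0
```

Call:
{"method": "move_arm", "body": {
  "plan": [
    [0,0,0,2.5,0,0,-1],
    [0,0,0.9,2.9,-0.1,0,-1],
    [0,0,1.7,3.3,-0.3,0,-1],
    [0,0,1.7,3.3,-0.3,0,-1]
  ]
}}

```text
time_s: 13.3
position: [0.5523, 0.1839, 0.0402]
tool_rot: [[0.758, -0.653, 0.001], [-0.653, -0.758, 0.005], [-0.002, -0.004, -1.0]]
ft_force: [0.1, 0.4, 0.7]
grip_width: 0.0002
gripper_force: 0.0
```

Call:
{"method": "move_arm", "body": {
  "plan": [
    [0,0,0,-3,0,0,-1],
    [0,0,0,-4,0,-4.5,-1],
    [0,0,0,-6,0,-9,-1],
    [0,0,0,-6,3.5,-13,-1],
    [0,0,0,-6,7,-16,-1]
  ]
}}

```text
time_s: 13.8
position: [0.4599, 0.1696, 0.2021]
tool_rot: [[0.76, -0.65, 0.003], [-0.65, -0.76, 0.005], [-0.001, -0.006, -1.0]]
ft_force: [0.5, -0.6, -0.0]
grip_width: 0.0001
gripper_force: 0.0
```

```bash
python3 -c "
from meas import *
print(env.observe()['position'])
P,T=meas()
save('s6.png',cv2.resize(np.hstack([P['color'][100:400,180:520],T['color'][100:400,150:490]]),None,fx=1.17,fy=1.17))"
```

```text
[0.45993471 0.16960404 0.20212502]
deck 0.8 [302. 276. 149. 172.] 16458
lid_edge 0.64 [252. 273.  54. 165.] 5724
deck 0.83 [322. 192. 162. 165.] 13156
lid_edge 0.91 [346. 164. 112. 107.] 4751
scene [0.5589 0.0262] [-39.85482452 108.64314165] 0.018
top [0.5577 0.0268] [-40.13767733 108.60141471] 0.013
both [0.5581 0.0265] [-40.18166635 108.64128824] 0.036
s pad [311. 249.] [158. 119.] 83.6
t pad [270. 319.] [25. 27.] 88.8
deck 0.77 [302. 278. 146. 170.] 16257
lid_edge 0.97 [253. 272.  57. 165.] 5758
deck 0.83 [320. 192. 164. 164.] 13179
lid_edge 0.58 [347. 165. 110. 102.] 4757
scene [0.5585 0.0252] [-40.19291132 108.2449504 ] 0.022
top [0.5571 0.0268] [-40.55779517 108.73750785] 0.012
both [0.5581 0.0265] [-40.21402255 108.55116219] 0.039
s pad [311. 249.] [156. 118.] 85.3
yaw goal -41.59066397950983
```

View pics/s6.png

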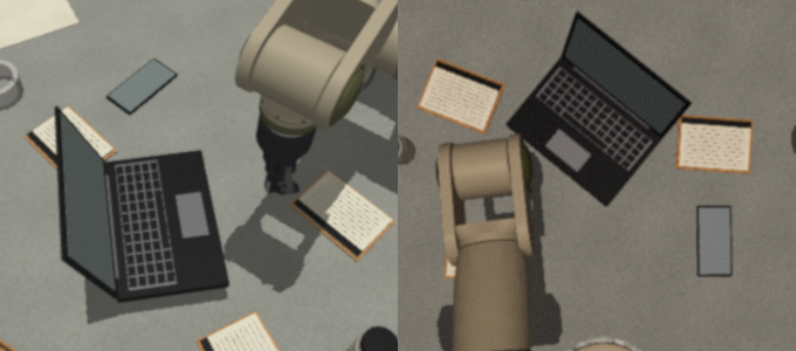

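Both views show the lid open and the laptop turned towards the near pad. Yaw is -40.2° against a goal of about -41.8°, so one last nudge.

```bash
python3 -c "
from push import *
plan([(tcp(-40,.03,.10),-40,0),(tcp(-40,.03),-40,0),(tcp(-40,.004),-40,0,.027),(tcp(-42.4),-42.4,0,.006)])"
```

```text
CALL 0
[-0.1, 0.1, -0.2, 1.0, -2.3, 3.3]
[-0.1, 0.1, -0.5, 2.0, -4.5, 6.6]
[-0.2, 0.2, -0.7, 2.9, -6.8, 10.0]
[-0.2, 0.2, -0.7, 3.0, -6.8, 13.0]
[-0.2, 0.2, -0.7, 3.0, -6.8, 16.0]
CALL 1
[0.0, 0.0, 0.0, 2.6, 0.0, 0.0]
[0.0, 0.0, 1.2, 3.0, -0.2, 0.0]
[0.0, 0.0, 2.4, 3.5, -0.4, 0.0]
```

Call:
{"method": "move_arm", "body": {
  "plan": [
    [0,0,0,1,-2.3,3.3,-1],
    [0,0,-0.5,2,-4.5,6.6,-1],
    [0,0,-0.7,2.9,-6.8,10,-1],
    [0,0,-0.7,3,-6.8,13,-1],
    [0,0,-0.7,3,-6.8,16,-1]
  ]
}}

```text
time_s: 15.1
position: [0.5283, 0.2019, 0.0382]
tool_rot: [[0.766, -0.643, -0.0], [-0.643, -0.766, 0.005], [-0.003, -0.003, -1.0]]
ft_force: [-0.1, 0.5, 0.9]
grip_width: 0.0001
gripper_force: 0.0
```

Call:
{"method": "move_arm", "body": {
  "plan": [
    [0,0,0,2.6,0,0,-1],
    [0,0,1.2,3,-0.2,0,-1],
    [0,0,2.4,3.5,-0.4,0,-1],
    [0,0,2.4,3.5,-0.4,0,-1]
  ]
}}

```text
time_s: 15.5
position: [0.5579, 0.1825, 0.0402]
tool_rot: [[0.738, -0.675, 0.001], [-0.675, -0.738, 0.005], [-0.002, -0.004, -1.0]]
ft_force: [-0.4, -0.2, 0.4]
grip_width: 0.0
gripper_force: 0.0
```

Call:
{"method": "move_arm", "body": {
  "plan": [
    [0,0,0,-3,0,0,-1],
    [0,0,0,-4,0,-4.5,-1],
    [0,0,0,-6,0,-9,-1],
    [0,0,0,-6,3.5,-13,-1],
    [0,0,0,-6,7,-16,-1]
  ]
}}

```text
time_s: 16.0
position: [0.465, 0.1708, 0.2022]
tool_rot: [[0.74, -0.672, 0.003], [-0.672, -0.74, 0.005], [-0.001, -0.006, -1.0]]
ft_force: [-0.3, -0.7, 1.0]
grip_width: 0.0005
gripper_force: 0.0
```

```bash
python3 -c "
from meas import *
print(env.observe()['position'])
P,T=meas()
for k in('phone','tape','toner'):
    print(k,[onz(p,r['pixel'],0).round(3) for p in(P,T) for r in env.tip_of(k,p)[:1]])"
```

```text
[0.46498267 0.17083595 0.20220739]
deck 0.69 [302. 273. 144. 168.] 16474
lid_edge 0.96 [253. 270.  52. 165.] 6064
deck 0.69 [321. 193. 161. 166.] 12974
lid_edge 0.64 [346. 167. 107. 110.] 4700
scene [0.5585 0.025 ] [-42.47128679 108.45964848] 0.022
top [0.5581 0.0279] [-42.80679361 108.45430403] 0.02
both [0.558 0.026] [-42.76525102 108.42440162] 0.044
s pad [311. 249.] [160. 118.] 84.0
t pad [275. 319.] [22. 37.] 84.6
deck 0.75 [301. 274. 145. 172.] 16736
lid_edge 0.84 [253. 273.  48. 164.] 5791
deck 0.68 [322. 192. 164. 169.] 13273
lid_edge 0.6 [349. 165. 110. 109.] 4881
scene [0.5589 0.0265] [-42.60333535 108.76198772] 0.018
top [0.5566 0.0272] [-42.96778148 109.29176055] 0.009
both [0.5577 0.0273] [-42.88792245 108.7931912 ] 0.032
s pad [311. 250.] [161. 119.] 85.3
t pad [275. 320.] [17. 37.] 89.3
yaw goal -41.59066397950983
phone [array([ 0.329, -0.236,  0.   ]), array([ 0.324, -0.245,  0.   ])]
tape [array([ 0.533, -0.463,  0.   ]), array([ 0.543, -0.461,  0.   ])]
toner [array([0.533, 0.426, 0.   ]), array([0.525, 0.422, 0.   ])]
```

```bash
python3 -c "
from rig import env
print(env.close_job())"
```

```text
the job is handed in; nothing more can be done
None
```

I handed the job in at about 16 s: the lid measures about 109° in the final pictures (110° asked), the screen faces the middle of the nearest pad to within about 1°, and the phone, tape roll and jar have not moved.

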